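# Lock the open quarter-turn fastener on the dust filter's cover

### The job

On top of the blue dust filter unit, one quarter-turn fastener of the cover has popped up: the one with the orange wing. Turn its wing back anticlockwise until it lines up with its slot (the black marks on its plate), push it all the way in, then turn it a quarter turn clockwise until it stops, so that it stays down, and let go. Leave the black-winged fastener beside it locked as it is.

Things in the scene. Friction and masses are not known exactly. Their poses are not given: they have to be found in the camera images.
- stud_grip (a point): Centre of the popped-up fastener's orange wing, the part to grip: an upright bar 44 mm long (x axis), 14 thick (y), 28 high (z, up). This point is half-way up, 46 mm above the plate while popped up, 28 pushed fully in, 32 locked and released. Captive: it only slides down 18 mm and turns about its upright axis. Below it: a thin shank and a cross-pin 36 mm long, 8 wide, along the wing's length.
- slot (a point): Centre of the slot, at the top face (118 mm above the table) of the orange fastener's fixed 80 mm square aluminium plate, exactly below the wing's centre. x axis: along the slot, 42 mm long, 16 wide, carried on by a black mark at each end; z up. Wing within about 12 degrees of x: its pin passes the slot; else it lands on the plate. The plate is on the unit's flat top (220 x 320 mm, 110 mm high).
- stud_turn (a joint): Orange wing (rad), clockwise from above: 0 = along the slot, 1.57 = across it, at a hard stop (another at -0.4). Starts popped up at 0.45 to 1.0, held by friction (0.05 N m). Pushing in meets a spring (3 N at the top, 6 N at the bottom); in the last 4 mm of the 18 the pin, below the plate, turns freely (from 10 mm in, turning draws it down). Let go turned, it stays; let go lined up, it springs up.
- other_turn (a joint): turn in rad of the neighbouring, locked fastener with a black wing of the same size, on its own plate 170 mm away from the orange one, either side; 0 = locked, as it starts; to be left alone.

How it is judged:
By the outcome, as a careful person would: the job done as asked, in the order asked, and still so for the second after the job is handed in, with the robot touching nothing.
It also fails if it takes over 40 s, if anything falls off the work surface, if the arm or the gripper's body presses on something with over 40 N, if the wrist force passes 120 N, or if a joint passes its speed limit or range.

### The arm

A 6-joint arm with a two-finger parallel gripper is mounted at the origin on the work surface. World frame = base frame: x ahead of the robot, y to its left, z up, the work surface at z = 0. Lengths are in m, angles in rad, forces in N, time in s.
With the tool pointing down it reaches from about 0.25 to 0.775 m from the base axis. Payload 4 kg.
Tool frame: the origin (TCP) lies at the very end of the fingers, on their centre line; the grasp point (between the pads) lies tcp_to_grasp behind it (tcp_to_grasp is the distance from the TCP to the grasp point, in m); z points along the fingers, y is the direction in which the jaws open and shut (so a half turn about z gives the same grasp; the last joint's range is limited). The gripper opens to 94 mm and grips with 3 to 60 N. Pads are 16 mm wide; open, the fingers measure 119 mm over their backs; the gripper's body (75 mm by 177 mm) begins 78 mm behind the grasp point.
Start: joints at [1.125, 0.087, 1.371, -0, 1.684, -0.103], TCP at [0.185, 0.518, 0.206] pointing down, gripper open.
Joint ranges: [-3.1, 3.1], [-0.76, 2.03], [0.27, 2.55], [-1.08, 4.22], [0.17, 2.65], [-2.57, 2.57]. Speed limits (rad/s): [2.79, 2.79, 3.14, 3.14, 3.14, 3.14].

### API

Orientations are given as [roll, pitch, yaw] about the fixed x, y, z axes, in that order (R = Rz(yaw) Ry(pitch) Rx(roll)).
In Python, from bench import * gives the robot as it stands.
- The arm moves only by the tool play_rows, never from a script. Its argument "rows" is a list of rows, each a list of 3 entries, a list of its own where there are three numbers: the finger opening in cm, from 0 to 9.4, then the shift along the world's x, y, z in cm, then the turn, a rotation vector about the world's x, y, z in rad. A call has 1 to 8 rows; each row is the pose to reach, as a shift and turn from the pose commanded when the call began; what a row does not reach only later rows make up. A row lasts 1/12 s, in which the tool goes at most 41.7 mm and 7.16 degrees, less where a joint would pass 70% of its speed; a pose out of reach is approached as far as the arm can. A call with a gripper value outside its range is refused whole. The fingers move at their own pace and stop on an object; the grip force is fixed at half the most. Time passes only in rows, so rows that repeat a pose let the fingers close. It gives the time, the measured TCP pose, the force and the opening at its end, in the units of the state.
- get_obs(): the state, without advancing time (a new reading comes with each control period).
- snapshot(name): name is "side" or "top" or "wrist"; returns a dict with "pixels" (400x640x3 uint8, red, green, blue), "fx", "fy", "cx", "cy" (pixels), "rvec" (rotation vector, rad) and "tvec" (3), from world to camera coordinates, as OpenCV has them. Camera axes: x right, y down, z forward; pixel columns grow to the right and rows downward; lengths in m; the calibration is good to about 2 mm. A picture is of the moment at which its call begins. There is no depth.
- close_job(): hands the job in, once; it reports no verdict.
Trained networks look in the newest picture that a camera, given by its name, has taken for a name from the list of things; names that differ only in an ending like _2 or _b are one class to them, and where a whole thing is asked for, a point or a joint stands for the part that bears it (a point fixed in the world has none). Each returns a list of dicts, best first, with "confidence" (0 to 1); they miss things now and then, are a little off and sometimes report something else, mostly with a low value. They report only what shows in the picture. A call takes as long as a camera call.
- silhouettes(camera, label): "mask" (400x640 bool, what is visible of it) and "point" ([row, column] in pixels, amid what is visible of it).
The state is a dict: "time": time; "joint_positions": joint angles; "qvel": joint speeds; "joint_torque": joint torques, N m; "tool_pos": TCP position; "ee_rot": TCP orientation; "wrist_force": force on the tool from outside, world axes, zero at the start; "wrist_torque": the same for the moment, N m; "width": finger opening in m.
Only numpy, scipy, OpenCV 4.12 (cv2) and the standard library are available. Lean on these libraries where they do the work, as an engineer would, in place of code of your own. Each camera call takes 0.05 s, during which the arm holds its last target. There are 200 camera calls.

## Working session

There is one attempt and no reset: what is moved stays moved. The work goes in short steps, Python scripts to look and compute and a tool call to move; the robot and the scene stay as the last step left them, time stands still between calls to the robot, and variables do not carry over. Pictures are saved under pics/ and viewed, about 8 in all and at most 12, crops included, and the job is handed in when it is done.

Besides the shell and the picture viewer there is one more tool, called by a JSON object that holds its "op" and its "data". play_rows: Moves the arm, as the interface text tells. Its arguments: {"type":"object","properties":{"rows":{"type":"array"}},"required":["rows"]}

```bash
mkdir -p pics
cat > h.py <<'E'
from bench import *
import numpy as np, cv2
def cam(n):
    s=snapshot(n); K=np.array([[s['fx'],0,s['cx']],[0,s['fy'],s['cy']],[0,0,1]])
    return s['pixels'],K,cv2.Rodrigues(np.array(s['rvec'],float))[0],np.array(s['tvec'],float)
def atz(uv,K,R,t,z):
    d=R.T@np.linalg.inv(K)@np.array([uv[0],uv[1],1.]); c=-R.T@t
    return c+d*(z-c[2])/d[2]
def proj(p,K,R,t):
    q=K@(R@np.array(p)+t); return q[:2]/q[2]
E
python3 - <<'E'
from h import *
o=get_obs(); print(o['time'],o['tool_pos'],o['ee_rot'],o['width'])
ims=[]
for n in ['top','side']:
    im,K,R,t=cam(n); ims.append(im)
    for l in ['stud_grip','other_turn']:
        for d in silhouettes(n,l)[:2]:
            m=d['mask'].astype(np.uint8); p=d['point']
            print(n,l,d['confidence'],p,m.sum(),cv2.minAreaRect(cv2.findNonZero(m)),atz((p[1],p[0]),K,R,t,.164 if l[0]=='s' else .15))
    cv2.imwrite(f'pics/{n}0.png',im[...,::-1])
try: print(tcp_to_grasp)
except Exception as e: print(e)
E
```

```text
0.0 [0.18463985 0.51750016 0.20430525] [-3.13939195e+00 -2.40562366e-04  2.79874953e+00] 0.09368707941269637
top stud_grip 0.6 [250.0, 241.2] 422 ((241.45945739746094, 252.2567596435547), (31.893404006958008, 15.289106369018555), 80.53767395019531) [0.51956654 0.13652721 0.164     ]
top other_turn 0.61 [219.3, 354.7] 406 ((354.6000061035156, 220.70004272460938), (15.205260276794434, 32.64659118652344), 63.43495178222656) [ 0.56544971 -0.02643074  0.15      ]
side stud_grip 0.6 [178.4, 268.2] 621 ((271.79730224609375, 181.78378295898438), (30.413814544677734, 27.619029998779297), 80.53767395019531) [0.51299136 0.13426701 0.164     ]
side stud_grip 0.54 [195.4, 270.6] 2219 ((268.801025390625, 194.04922485351562), (53.9990234375, 54.1766471862793), 54.29330825805664) [0.51459929 0.09504719 0.164     ]
side other_turn 0.55 [259.7, 314.3] 570 ((312.9000244140625, 259.3000183105469), (36.224300384521484, 20.124608993530273), 63.43495178222656) [ 0.56671251 -0.02523472  0.15      ]
0.0188
```

Run:
```python
import cv2,numpy as np
a=cv2.imread('pics/top0.png')[150:350,150:450]; b=cv2.imread('pics/side0.png')[130:330,170:470]
cv2.imwrite('pics/c0.png',cv2.resize(np.vstack([a,b]),None,fx=2,fy=2)[:,:][:800] if 0 else np.hstack([cv2.resize(a,(400,267)),cv2.resize(b,(400,267))]))
a=cv2.resize(cv2.imread('pics/top0.png')[190:310,180:300],(600,600),interpolation=cv2.INTER_CUBIC); cv2.imwrite('pics/c1.png',a)
```

```text
(no output)
```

View pics/c0.png

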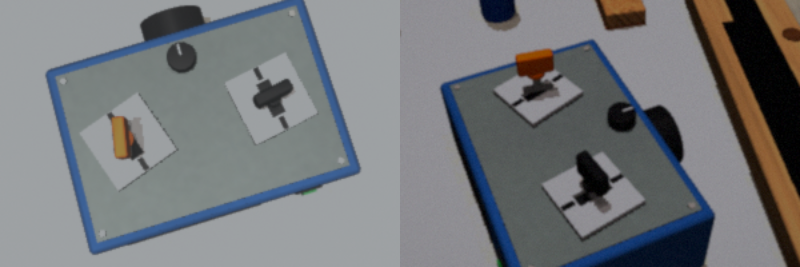

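View pics/c1.png

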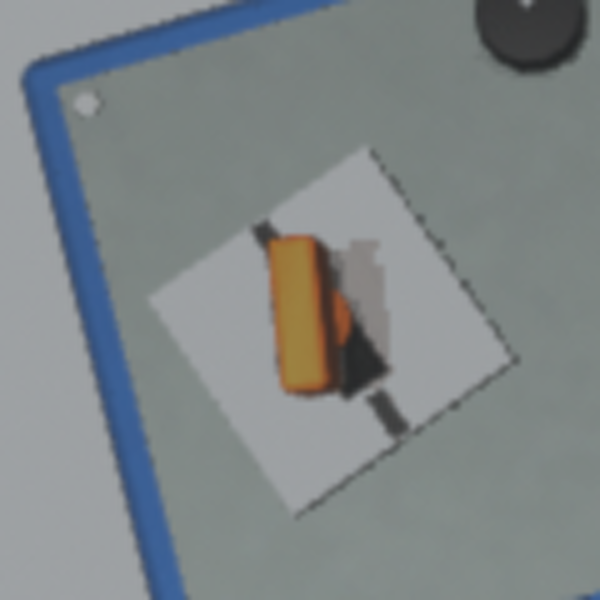

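The crops show the orange wing at about (240,252) in the top image. Its plate corners are near (253.6,219.4), (283.6,262), (239,293.4) and (210,249.6), and the slot marks run from upper left to lower right. The black fastener is to the right.

```bash
python3 - <<'E'
from h import *
im,K,R,t=cam('top')
W=lambda p,z: atz((180+p[0]/5-.4,190+p[1]/5-.4),K,R,t,z)
c=[W(p,.118) for p in [(368,147),(518,360),(295,517),(150,298)]]
print('plate',np.mean(c,0),[np.linalg.norm(c[i]-c[i-1]) for i in range(4)])
ang=lambda a,b:np.degrees(np.arctan2(*(b-a)[1::-1]))
print('plate edges',ang(c[0],c[1]),ang(c[3],c[2]),'marks',ang(W((262,232),.118),W((390,415),.118)), (W((262,232),.118)+W((390,415),.118))/2)
w=[W(p,.178) for p in [(270,238),(317,236),(332,390),(285,393)]]
print('wing',np.mean(w,0),ang(w[0],w[3]),ang(w[1],w[2]),np.linalg.norm(w[0]-w[3]),np.linalg.norm(w[0]-w[1]))
print('cam',-R.T@t)
E
python3 -c "
from scipy.spatial.transform import Rotation as R
print(R.from_euler('xyz',[-3.139,0,2.7987]).as_matrix())"
```

```text
plate [0.51528941 0.13642515 0.118     ] [np.float64(0.0799548757199686), np.float64(0.08017620075186503), np.float64(0.08075407036656412), np.float64(0.07994077601463737)]
plate edges -144.15503851805875 -144.7260474244253 marks -143.8118111128594 [0.51719502 0.13865389 0.118     ]
wing [0.51510247 0.13607713 0.178     ] -172.63614049654234 -172.81405784410686 0.043402437117405636 0.013204020490157236
cam [0.46043247 0.02143091 0.85790961]
[[-9.41786060e-01  3.36211626e-01 -8.71682232e-04]
 [ 3.36212756e-01  9.41782895e-01 -2.44172227e-03]
 [ 0.00000000e+00 -2.59265069e-03 -9.99996639e-01]]
```

Both estimates put the wing centre at about (0.515, 0.136). The slot lies at 35.6° and the wing at 7.3°, so the wing is turned 0.49 rad, which is within the stated range. I'll approach at a raised height.

{"op": "play_rows", "data": {"rows": [[9.4, [2, -2, 3], [0, 0, 0.1]], [9.4, [33, -38.2, 4], [0, 0, 0.47]], [9.4, [33, -38.2, 4], [0, 0, 0.47]], [9.4, [33, -38.2, 4], [0, 0, 0.47]], [9.4, [33, -38.2, 4], [0, 0, 0.47]], [9.4, [33, -38.2, 4], [0, 0, 0.47]], [9.4, [33, -38.2, 4], [0, 0, 0.47]], [9.4, [33, -38.2, 4], [0, 0, 0.47]]]}}

```text
time: 1.02
tool_pos: [0.3876, 0.2843, 0.2417]
ee_rot: [3.141, 0.001, -3.014]
wrist_force: [1.3, 1.0, 0.0]
width: 0.094
```

{"op": "play_rows", "data": {"rows": [[9.4, [12, -14, 0], [0, 0, 0]], [9.4, [12, -14, 0], [0, 0, 0]], [9.4, [12, -14, 0], [0, 0, 0]], [9.4, [12, -14, 0], [0, 0, 0]], [9.4, [12, -14, 0], [0, 0, 0]], [9.4, [12, -14, 0], [0, 0, 0]], [9.4, [12, -14, 0], [0, 0, 0]], [9.4, [12, -14, 0], [0, 0, 0]]]}}

```text
time: 1.68
tool_pos: [0.5062, 0.1467, 0.2415]
ee_rot: [3.141, -0.0, -3.014]
wrist_force: [-0.0, 0.3, -0.4]
width: 0.0941
```

Run:
```python
from h import *
im,K,R,t=cam('wrist'); o=get_obs(); print(o['tool_pos'],o['ee_rot'],o['joint_positions'],-R.T@t)
print('wing ctr should be',proj([.5152,.1363,.178],K,R,t),proj([.5152,.1363,.118],K,R,t),'tcp',proj(o['tool_pos'],K,R,t))
cv2.imwrite('pics/w1.png',im[...,::-1])
```

```text
[0.50601203 0.14708556 0.24158817] [ 3.14093462e+00 -1.13400855e-05 -3.01274712e+00] [ 1.74823568e-01  3.14398935e-02  1.35849512e+00  6.68766820e-04
  1.75163869e+00 -1.52469800e+00] [0.43322213 0.13734549 0.42059582]
wing ctr should be [305.58232355 223.72138445] [308.45030881 202.68378389] tcp [321.82582275 246.88675344]
```

View pics/w1.png

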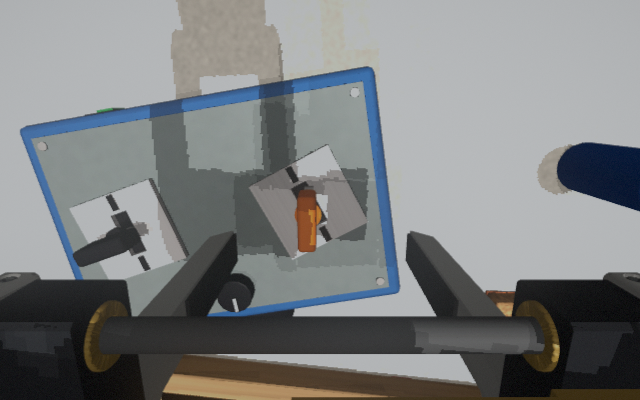

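The wrist view agrees: the wing's top is centred at about (306,222), against a predicted (306,224), and it is parallel to the pads. The knob at (235,290) is clear. I'll centre and descend.

{"op": "play_rows", "data": {"rows": [[9.4, [0.9, -1.1, 0], [0, 0, 0]], [9.4, [0.9, -1.1, -2.5], [0, 0, 0]], [9.4, [0.9, -1.1, -5], [0, 0, 0]], [9.4, [0.9, -1.1, -7], [0, 0, 0]], [9.4, [0.9, -1.1, -8.6], [0, 0, 0]], [9.4, [0.9, -1.1, -9.6], [0, 0, 0]], [9.4, [0.9, -1.1, -9.6], [0, 0, 0]], [9.4, [0.9, -1.1, -9.6], [0, 0, 0]]]}}

```text
time: 2.4
tool_pos: [0.5157, 0.1352, 0.1456]
ee_rot: [-3.142, -0.0, -3.014]
wrist_force: [-0.3, 0.9, -0.1]
width: 0.0938
```

{"op": "play_rows", "data": {"rows": [[3, [0, 0, 0], [0, 0, 0]], [3, [0, 0, 0], [0, 0, 0]], [3, [0, 0, 0], [0, 0, 0]], [3, [0, 0, 0], [0, 0, 0]], [3, [0, 0, 0], [0, 0, 0]], [3, [0, 0, 0], [0, 0, 0]], [3, [0, 0, 0], [0, 0, 0]], [3, [0, 0, 0], [0, 0, 0]]]}}

```text
time: 3.07
tool_pos: [0.5157, 0.135, 0.1454]
ee_rot: [3.142, -0.0, -3.014]
wrist_force: [0.4, 0.1, -0.0]
width: 0.044
```

Run:
```python
from h import *
ims=[]
for n in ['wrist','side']:
    im,K,R,t=cam(n); ims.append(im)
    if n=='wrist': print(proj([.5152,.1363,.178],K,R,t))
o=get_obs(); print(o['time'],o['tool_pos'],o['ee_rot'],o['width'],o['wrist_force'])
cv2.imwrite('pics/w2.png',cv2.resize(np.hstack([ims[0][100:400,170:470],ims[1][100:300,170:370].repeat(3,0).repeat(3,1)[::2,::2]]),None,fx=1.3,fy=1.3)[...,::-1])
```

```text
[324.08922301 273.19535456]
3.1667 [0.51573621 0.13498726 0.14534964] [ 3.14151427e+00 -9.25750309e-05 -3.01439626e+00] 0.0362801568675801 [ 0.37943276 -0.82584658  0.95298332]
```

View pics/w2.png

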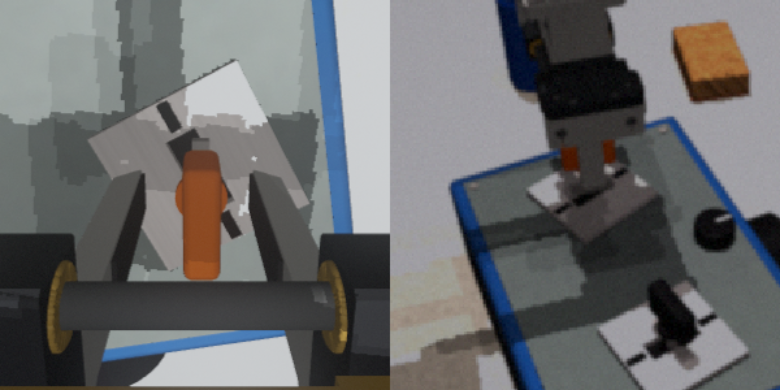

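The wing is centred between the fingers, at about (202,216) in the wrist crop. I'll nudge 1 mm in y and close.

{"op": "play_rows", "data": {"rows": [[2.4, [0, 0.1, 0], [0, 0, 0]], [2.4, [0, 0.1, 0], [0, 0, 0]], [0.5, [0, 0.1, 0], [0, 0, 0]], [0.5, [0, 0.1, 0], [0, 0, 0]], [0.5, [0, 0.1, 0], [0, 0, 0]], [0.5, [0, 0.1, 0], [0, 0, 0]], [0.5, [0, 0.1, 0], [0, 0, 0]], [0.5, [0, 0.1, 0], [0, 0, 0]]]}}

```text
time: 3.83
tool_pos: [0.5157, 0.1366, 0.1454]
ee_rot: [3.14, 0.0, -3.014]
wrist_force: [0.2, 2.8, 0.0]
width: 0.014
```

Gripped, with a width of 14 mm. The sideways force is 2.8 N, so the centre offset is small. Next, turn 0.49 rad anticlockwise.

{"op": "play_rows", "data": {"rows": [[0.5, [0, -0.05, 0], [0, 0, 0.1]], [0.5, [0, -0.05, 0], [0, 0, 0.2]], [0.5, [0, -0.05, 0], [0, 0, 0.3]], [0.5, [0, -0.05, 0], [0, 0, 0.4]], [0.5, [0, -0.05, 0], [0, 0, 0.49]], [0.5, [0, -0.05, 0], [0, 0, 0.49]], [0.5, [0, -0.05, 0], [0, 0, 0.49]], [0.5, [0, -0.05, 0], [0, 0, 0.49]]]}}

```text
time: 4.5
tool_pos: [0.5158, 0.1361, 0.1454]
ee_rot: [3.141, 0.001, -2.526]
wrist_force: [0.8, 4.5, -0.2]
width: 0.0139
```

Run:
```python
from h import *
im,K,R,t=cam('wrist')
o=get_obs(); print(o['time'],o['tool_pos'],o['ee_rot'],o['width'],o['wrist_force'],o['wrist_torque'])
cv2.imwrite('pics/w3.png',cv2.resize(im[100:400,170:470],None,fx=2,fy=2)[...,::-1])
```

```text
4.55 [0.51585362 0.13606895 0.1453726 ] [ 3.14072036e+00  8.87501506e-04 -2.52552681e+00] 0.013904453904618828 [ 0.71551619  5.03942264 -1.06327581] [ 0.9075644  -0.04814066 -0.00878025]
```

View pics/w3.png

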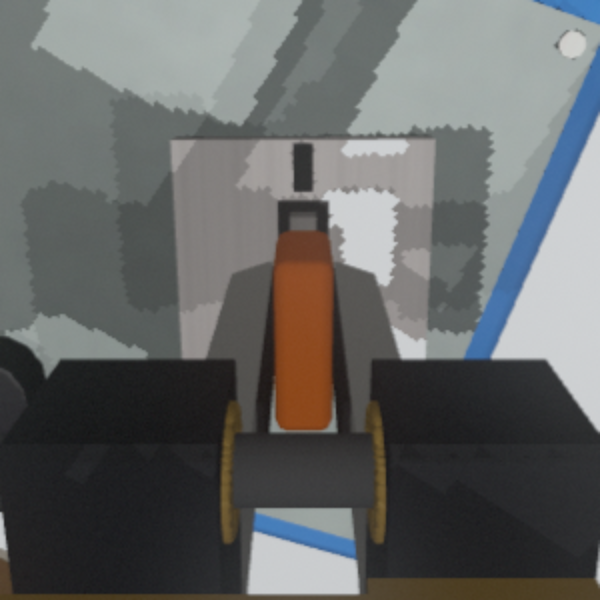

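The wing is in line with the slot and the marks, which sit centred above it at (303,165). Now push in.

{"op": "play_rows", "data": {"rows": [[0.5, [0, 0.05, -0.2], [0, 0, 0]], [0.5, [0, 0.05, -0.5], [0, 0, 0]], [0.5, [0, 0.05, -0.8], [0, 0, 0]], [0.5, [0, 0.05, -1.1], [0, 0, 0]], [0.5, [0, 0.05, -1.4], [0, 0, 0]], [0.5, [0, 0.05, -1.7], [0, 0, 0]], [0.5, [0, 0.05, -1.7], [0, 0, 0]], [0.5, [0, 0.05, -1.7], [0, 0, 0]]]}}

```text
time: 5.22
tool_pos: [0.5159, 0.1361, 0.1285]
ee_rot: [3.142, 0.0, -2.524]
wrist_force: [-1.5, 4.6, 4.5]
width: 0.0135
```

{"op": "play_rows", "data": {"rows": [[0.5, [0, 0, -0.05], [0, 0, 0]], [0.5, [0, 0, -0.1], [0, 0, 0]], [0.5, [0, 0, -0.15], [0, 0, 0]], [0.5, [0, 0, -0.15], [0, 0, 0]], [0.5, [0, 0, -0.15], [0, 0, 0]]]}}

```text
time: 5.63
tool_pos: [0.5159, 0.1361, 0.1273]
ee_rot: [3.142, 0.0, -2.524]
wrist_force: [-0.6, 3.2, 5.3]
width: 0.0137
```

Run:
```python
from h import *
im,K,R,t=cam('side')
o=get_obs(); print(o['tool_pos'],o['width'],o['wrist_force'],o['wrist_torque'],proj([.5152,.1363,.146],K,R,t))
im2=cam('wrist')[0]
cv2.imwrite('pics/w4.png',np.hstack([cv2.resize(im[130:250,210:330],(400,400)),cv2.resize(im2[100:400,170:470],(400,400))])[...,::-1])
```

```text
[0.5158929  0.13608505 0.12732307] 0.014074392797489474 [-2.25967487  3.79140451  5.12182738] [ 0.81317945  0.27157376 -0.01151711] [270.45079469 185.68443001]
```

View pics/w4.png

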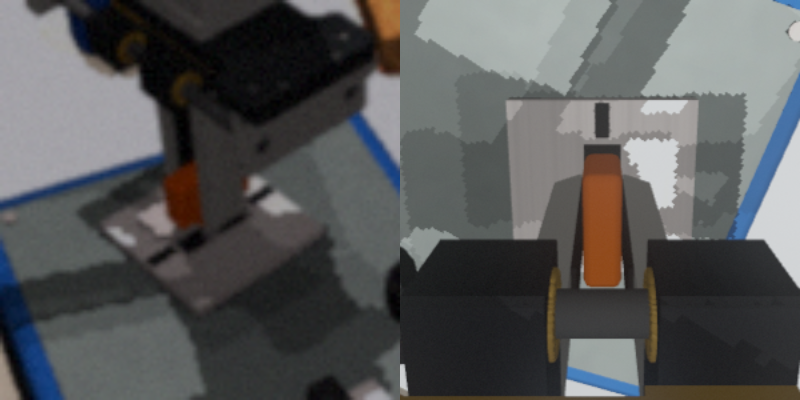

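It has gone down the full 18 mm with 5 N of spring force, so the pin has passed the slot. Next, turn clockwise.

{"op": "play_rows", "data": {"rows": [[0.5, [0, 0, -0.03], [0, 0, -0.1]], [0.5, [0, 0, -0.03], [0, 0, -0.2]], [0.5, [0, 0, -0.03], [0, 0, -0.3]], [0.5, [0, 0, -0.03], [0, 0, -0.4]], [0.5, [0, 0, -0.03], [0, 0, -0.5]], [0.5, [0, 0, -0.03], [0, 0, -0.6]], [0.5, [0, 0, -0.03], [0, 0, -0.7]], [0.5, [0, 0, -0.03], [0, 0, -0.8]]]}}

```text
time: 6.4
tool_pos: [0.5157, 0.137, 0.1273]
ee_rot: [3.139, 0.0, 2.954]
wrist_force: [-2.1, 6.0, 5.7]
width: 0.0141
```

{"op": "play_rows", "data": {"rows": [[0.5, [0, 0, 0], [0, 0, -0.1]], [0.5, [0, 0, 0], [0, 0, -0.2]], [0.5, [0, 0, 0], [0, 0, -0.3]], [0.5, [0, 0, 0], [0, 0, -0.4]], [0.5, [0, 0, 0], [0, 0, -0.5]], [0.5, [0, 0, 0], [0, 0, -0.6]], [0.5, [0, 0, 0], [0, 0, -0.7]], [0.5, [0, 0, 0], [0, 0, -0.7]]]}}

```text
time: 7.07
tool_pos: [0.5162, 0.1377, 0.1273]
ee_rot: [3.138, -0.002, 2.256]
wrist_force: [-0.3, 6.7, 5.4]
width: 0.0134
```

```bash
python3 -c "
from h import *
o=get_obs(); print(o['tool_pos'],o['ee_rot'],o['width'],o['wrist_force'],o['wrist_torque'])"
```

```text
[0.51616686 0.13766605 0.12733146] [ 3.13820980e+00 -1.58593160e-03  2.25616959e+00] 0.013440101705028674 [-0.34872255  6.71560482  5.37822665] [ 1.24922329  0.21562246 -0.09917206]
```

{"op": "play_rows", "data": {"rows": [[0.5, [0, 0, 0], [0, 0, -0.03]], [0.5, [0, 0, 0], [0, 0, -0.05]], [0.5, [0, 0, 0], [0, 0, -0.07]], [0.5, [0, 0, 0], [0, 0, -0.09]], [0.5, [0, 0, 0], [0, 0, -0.1]], [0.5, [0, 0, 0], [0, 0, -0.1]]]}}

```text
time: 7.57
tool_pos: [0.5162, 0.1377, 0.1273]
ee_rot: [3.138, -0.002, 2.16]
wrist_force: [-0.2, 7.1, 5.1]
width: 0.014
```

```bash
python3 -c "
from h import *
o=get_obs(); print(o['tool_pos'],o['ee_rot'],o['width'],o['wrist_force'],o['wrist_torque'])"
```

```text
[0.51623779 0.13768965 0.12731044] [ 3.13829615e+00 -1.68900169e-03  2.16037259e+00] 0.014043165293764847 [-0.20465248  7.12501877  5.11563084] [1.2008123  0.18904657 0.38273786]
```

The z-torque has risen to 0.38 N m after 1.60 rad, so the wing is at the stop. Release and rise.

{"op": "play_rows", "data": {"rows": [[4.5, [0, 0, 0], [0, 0, 0]], [4.5, [0, 0, 0], [0, 0, 0]], [4.5, [0, 0, 0], [0, 0, 0]], [4.5, [0, 0, 0], [0, 0, 0]], [4.5, [0, 0, 0], [0, 0, 0]], [4.5, [0, 0, 1], [0, 0, 0]], [4.5, [0, 0, 3], [0, 0, 0]], [4.5, [0, 0, 6], [0, 0, 0]]]}}

```text
time: 8.23
tool_pos: [0.514, 0.1354, 0.1846]
ee_rot: [-3.135, -0.002, 2.158]
wrist_force: [0.8, -0.2, 0.2]
width: 0.0456
```

{"op": "play_rows", "data": {"rows": [[4.5, [-2, 3, 4], [0, 0, 0]], [4.5, [-5, 6, 8], [0, 0, 0]], [4.5, [-8, 9, 8], [0, 0, 0]], [4.5, [-11, 12, 8], [0, 0, 0]], [4.5, [-13, 14, 8], [0, 0, 0]], [4.5, [-14, 16, 8], [0, 0, 0]], [4.5, [-14, 16, 8], [0, 0, 0]], [4.5, [-14, 16, 8], [0, 0, 0]]]}}

```text
time: 8.9
tool_pos: [0.375, 0.2969, 0.2676]
ee_rot: [3.14, 0.001, 2.162]
wrist_force: [-0.2, -0.3, -0.1]
width: 0.0451
```

Run:
```python
from h import *
im,K,R,t=cam('top'); im2,K2,R2,t2=cam('side')
o=get_obs(); print(o['time'],o['tool_pos'],o['width'],o['wrist_force'])
for n,(k,r,tt) in dict(top=(K,R,t),side=(K2,R2,t2)).items():
  print(n,'locked',proj([.5152,.1363,.150],k,r,tt),'popped',proj([.5152,.1363,.164],k,r,tt))
  for l in ['stud_grip','other_turn']:
    for d in silhouettes(n,l)[:1]:
        print(l,d['confidence'],d['point'],cv2.minAreaRect(cv2.findNonZero(d['mask'].astype(np.uint8))))
cv2.imwrite('pics/f.png',np.hstack([cv2.resize(im[150:350,180:380],(400,400)),cv2.resize(im2[130:330,190:390],(400,400))])[...,::-1])
```

```text
9.0 [0.3761684  0.29548876 0.26689129] 0.044867677075439864 [-0.3085689  -0.94884333 -0.63622591]
top locked [242.84178692 253.84309808] popped [241.26920179 253.07936843]
stud_grip 0.76 [250.5, 242.1] ((242.65382385253906, 254.73074340820312), (14.144856452941895, 31.340560913085938), 56.3099365234375)
other_turn 0.85 [221.6, 354.9] ((354.70001220703125, 220.40003967285156), (13.86362075805664, 31.304948806762695), 63.43495178222656)
side locked [270.24688577 183.87274369] popped [269.52058051 177.41967954]
stud_grip 0.59 [183.5, 269.7] ((271.5000305175781, 183.50001525878906), (31.752164840698242, 18.335756301879883), 63.43495178222656)
```

View pics/f.png

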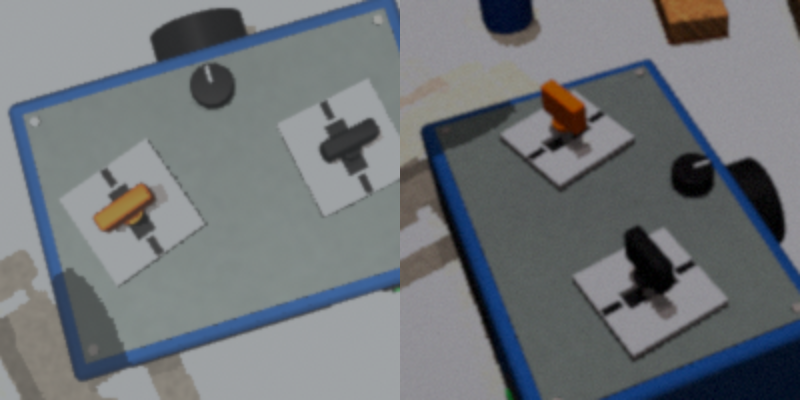

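The orange wing, at about (242,254) in the top view, is across its slot and at locked height: the side view has it at row 183.5, against 183.9 expected for locked and 177.4 for popped up. The black wing is unchanged, so I'll hand in.

```bash
python3 -c "
from h import *
print(close_job())"
```

```text
the job is handed in; nothing more can be done
None
```

The orange fastener is locked down and released, and I handed the job in at about 9 s of robot time. I gripped the wing and turned it about 0.49 rad anticlockwise onto its slot. I then pushed it in 18 mm against about 5 N of spring force. Turning it 1.60 rad clockwise brought it to the stop, where the z-torque rose to about 0.38 N m, and I let go and backed away.

**Last checks:**
- **Orange wing:** it lies across its slot. In the side view it sits at row 183.5, against 183.9 expected for locked and 177.4 for popped up.
- **Black wing:** its position and angle are unchanged in the top view. The network did not report it in the final side view, but it is plainly visible there and looks as it did.
- **Forces:** the sideways force on the wrist read up to about 7 N during the turn, from a small centring offset. The gripper was clear and touching nothing at the end.

No check failed or disagreed with another.

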